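Check a centrifuge rotor for play and snug its nut

TASK

Check the centrifuge rotor for play before the next spin: rock its hub gently from side to side, at least twice each way and fully over until it comes up against the nut, then turn the wing nut clockwise until it comes firmly home, without forcing it so that the rotor is dragged round, and let go of it. Then rock the hub again just as gently, at least twice each way, to feel that the rotor no longer tips and only the springy spindle gives, and let go, leaving everything else on the bench where it is.

Things in the scene. Friction and masses are not known exactly. Their poses are not given: they have to be found in the camera images.
- centrifuge: white bench centrifuge, fixed, 226 mm along its x, 280 mm along its y, 125 mm high, lid standing open. Origin on the bench under the spindle; z up, +y to the sloping front panel, the open lid at -y (leaning back from y = -124 mm, to 305 mm high). Top deck at z = 125 mm with a round bowl 166 mm across
- spindle_tip (a point): top end of the upright threaded spindle that carries rotor and nut, 170 mm above the bench; axes as the centrifuge's. The motor sits on rubber: pushed along x at the hub, the spindle sways about a line 35 mm above the bench, its tip by 0.8 mm per N, and springs back upright. It is stiff along y. Over 9 N at the hub is too hard; 3.5 to 7 N is right
- rotor: aluminium 12-hole rotor, 128 mm across, rim 111 mm and inner face 98 mm above the bench. Origin at the cross pin (along y, 75 mm above the bench) on which it sits: while the nut is loose it tips along +x and -x only, with hardly any force (1 N), until the hub meets the nut's underside: 3 to 11 mm each way at the hub's top. A brake keeps the spindle from turning up to 0.6 N m
- hub_top (a point): centre of the top of the rotor's round hub, which is 52 mm across and stands from 98 to 134 mm above the bench; x and z axes tip with the rotor. Fingers can stand beside it, past the narrower nut; they should end 10 to 30 mm below its top
- nut: steel wing nut on the spindle, above the hub: origin at the centre of its underside, a flange 31 mm across and 5 mm thick, and on it the wing. It starts 1.3 to 2.3 rad short of home, just clear of the hub. Clockwise seen from above it sinks by 1 mm per rad. It turns against 0.1 N m, and home is a hard stop, plain to feel at 0.3 N m or more; over 0.6 N m the rotor is dragged round
- nut_wing (a point): centre of the nut's upright wing, 18 mm above the nut's underside, about 153 mm above the bench: 30 mm long along its x, 12 mm thick along its y, 26 mm tall (5 to 31 mm above the nut's underside)
- rotor_lid: loose rotor lid, aluminium disc 112 mm across with a black knob, 24 mm high, lying on the bench; origin under its centre. To be left alone
- tube_rack: loose grey tube rack, 100 by 220 mm, 46 mm high, long along its y; origin under its centre. To be left alone
- pipette: loose pipette lying along its x, 260 mm long, 24 mm high; origin under its body. To be left alone

How it is judged:
By the outcome, as a careful person would: the job done as asked, in the order asked, and still so for the second after the job is handed in, with the robot touching nothing.
It also fails if it takes over 69 s, if anything falls off the work surface, if the arm or the gripper's body presses on something with over 40 N, if the wrist force passes 120 N, or if a joint passes its speed limit or range.

ROBOT

A 6-joint arm with a two-finger parallel gripper is mounted at the origin on the work surface. World frame = base frame: x ahead of the robot, y to its left, z up, the work surface at z = 0. Lengths are in m, angles in rad, forces in N, time in s.
With the tool pointing down it reaches from about 0.425 to 0.95 m from the base axis. Payload 14.7 kg.
Tool frame: the origin (TCP) lies at the very end of the fingers, on their centre line; the grasp point (between the pads) lies 19 mm behind it; z points along the fingers, y is the line along which they close (so a half turn about z gives the same grasp; the last joint's range is limited). The gripper opens to 85 mm and grips with 20 to 120 N. Pads are 22 mm wide; open, the fingers measure 114 mm over their backs; the gripper's body (76 mm by 85 mm) begins 54 mm behind the grasp point. The pads swing forward as they close: fully open they stand 13 mm farther back than shut.
Start: joints at [1.299, 0.48, 1.596, -0, 1.065, -0.047], TCP at [0.145, 0.634, 0.231] pointing down, gripper open.
Joint ranges: [-2.75, 2.75], [-0.82, 2.05], [0.23, 2.67], [-1.56, 4.7], [0.09, 2.69], [-2.92, 2.92]. Speed limits (rad/s): [1.89, 1.89, 2.39, 3.01, 3.01, 3.01].

INTERFACE

Orientations are given as a unit quaternion [w, x, y, z].
In Python, from workcell import ctrl, imaging gives the robot as it stands.
- The arm moves only by the tool apply_moves, never from a script. Its argument "motion" is a list of rows, each a list of 3 entries, a list of its own where there are three numbers: the shift along the world's x, y, z in units of 50 mm (1.0 is 50 mm), then the turn, a rotation vector about the world's x, y, z in units of 10 degrees (1.0 is 10 degrees), then the finger opening in mm, from 0 to 85.4. In form: [[[x, y, z], [wx, wy, wz], claw], ...]. A call has exactly 5 rows; each row shifts and turns the commanded pose from where the row before left it; what a row does not reach is not made up. A row lasts 1/8 s, in which the tool goes at most 62.5 mm and 10.7 degrees, less where a joint would pass 70% of its speed; a pose out of reach is approached as far as the arm can. A call is refused whole if a number of a shift passes 1 or a number of a turn 1, either way. A call with a gripper value outside its range is refused whole. The fingers move at their own pace and stop on an object; "squeeze" is the grip in N (left out, the last holds). Time passes only in rows, so rows that do not move let the fingers close, or fill a call up. It gives the time, the measured TCP pose, the force, the opening and the grip force at its end, in the units of the state.
- ctrl.read_state(): the state, without advancing time (a new reading comes with each control period).
- imaging.capture(name): name is "side" or "top" or "wrist"; returns a dict with "pixels" (480x640x3 uint8, red, green, blue), "intrinsics" (3x3 intrinsics, pixels), "R" (3x3) and "t" (3): a world point X has camera coordinates R X + t. Camera axes: x right, y down, z forward; pixel columns grow to the right and rows downward; lengths in m; the calibration is good to about 2 mm. A picture is of the moment at which its call begins. There is no depth.
- ctrl.close_job(): hands the job in; it is judged then, once.
The state is a dict: "t": time; "joint_pos": joint angles; "dq": joint speeds; "tau": joint torques, N m; "position": TCP position; "tool_rot": TCP orientation; "ft_force": force on the tool from outside, world axes, zero at the start; "ft_torque": the same for the moment, N m; "gripper_width": finger opening in m; "grip_force": force on a finger pad.
Only numpy, scipy, OpenCV 4.12 (cv2) and the standard library are available. Lean on these libraries where they do the work, as an engineer would, in place of code of your own. Each camera call takes 0.05 s, during which the arm holds its last target. There are 200 camera calls.

## Working session

There is one attempt and no reset: what is moved stays moved. The work goes in short steps, Python scripts to look and compute and a tool call to move; the robot and the scene stay as the last step left them, time stands still between calls to the robot, and variables do not carry over. Pictures are saved under pics/ and viewed, at most 10 in all, crops included, and the job is handed in when it is done.

Besides the shell and the picture viewer there is one more tool, called as a command line: name --argument value ..., lists and objects as JSON in quotes. apply_moves: Moves the arm, as the interface text tells. Its arguments: {"type":"object","properties":{"motion":{"type":"array"},"squeeze":{"type":"number"}},"required":["motion"]}

```bash
mkdir -p pics; python3 - <<'E'
from workcell import ctrl, imaging
import cv2
for n in ["side","top"]:
    c=imaging.capture(n); cv2.imwrite(f"pics/{n}0.png",c["pixels"][:,:,::-1])
    print(n,c["intrinsics"].tolist(),c["R"].tolist(),c["t"].tolist())
print(ctrl.read_state())
E
```

```text
side [[471.07270874648236, 0.0, 324.59131335191535], [0.0, 471.07270874648236, 240.86337828234872], [0.0, 0.0, 1.0]] [[0.7272136072869937, -0.6860944829679818, 0.02085017547973017], [-0.3879241814731637, -0.4358535064415514, -0.8121247135452659], [0.5662819075381217, 0.5824998552476232, -0.5831112413866532]] [-0.37075002914405925, 0.27665442282881114, 1.1649439392476166]
top [[482.5460213212116, 0.0, 318.8428007064946], [0.0, 482.5460213212116, 223.95068513608228], [0.0, 0.0, 1.0]] [[0.00559512286653031, -0.9999083229779159, 0.012330459829231153], [-0.9853138884089933, -0.0076170160463058835, -0.17058289004147068], [0.17066117282047072, -0.011194941091500783, -0.9852661759065412]] [-0.02196862955299026, 0.5066474045453644, 1.3322518235681449]
{'t': 0.1, 'joint_pos': array([ 1.29937576e+00,  4.80772029e-01,  1.59682266e+00, -3.40517526e-05,
        1.06508631e+00, -4.65869893e-02]), 'dq': array([ 0.0005132 , -0.00050091, -0.00052342, -0.00182328,  0.00068559,
       -0.00064807]), 'tau': array([ 1.34902944e-03, -9.52262878e+01, -4.31035852e+01,  6.37458768e-06,
        5.42178386e-03,  4.39861344e-05]), 'position': array([0.14479579, 0.63328505, 0.23073028]), 'tool_rot': array([-7.14587979e-05,  1.12171940e-01,  9.93688663e-01, -5.39664954e-04]), 'ft_force': array([0.3404989 , 0.26313326, 0.54935431]), 'ft_torque': array([ 0.00417498,  0.00614683, -0.01441865]), 'grip_force': 0.0, 'gripper_width': 0.0854167011901886}
```

View pics/side0.png

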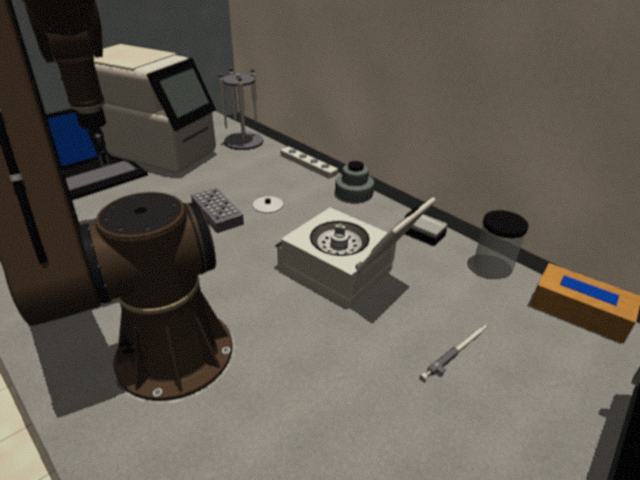

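View pics/top0.png

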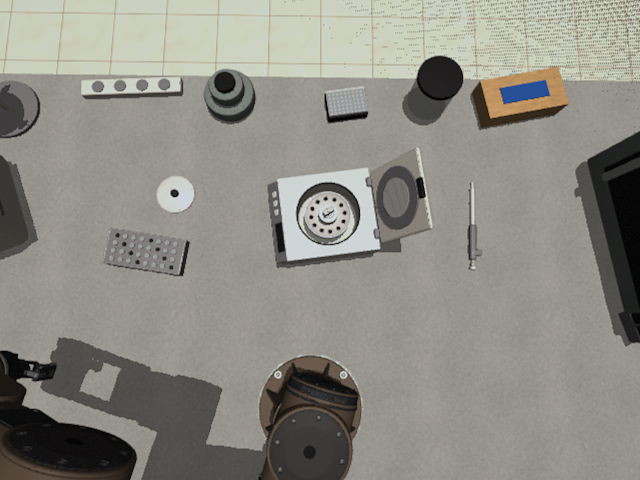

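The side view shows the centrifuge with its lid at world -y. In the top view the nut is at about (328,212), and the deck's long edge runs (277,179) to (368,168), which gives a yaw of about +0.12. I'll zoom in for the spindle and wing.

```bash
cat > h.py <<'E'
import numpy as np, cv2
from workcell import ctrl, imaging
def ray(c,u,v,z):
    K,R,t=[np.array(c[k],float) for k in("intrinsics","R","t")]
    C=-R.T@t; d=R.T@np.linalg.inv(K)@[u,v,1]; return C+d*(z-C[2])/d[2]
def proj(c,X):
    K,R,t=[np.array(c[k],float) for k in("intrinsics","R","t")]
    p=K@(R@np.array(X)+t); return p[:2]/p[2]
E
python3 - <<'E'
from h import *
c=imaging.capture("top")
print(ray(c,328,212,.16))
p=c["pixels"][160:270,260:440,::-1]
s=imaging.capture("side"); q=s["pixels"][205:285,275:405,::-1]
a=cv2.resize(p,(720,440),interpolation=cv2.INTER_CUBIC)
cv2.imwrite("pics/topz.png",a)
E
```

```text
[ 0.51857634 -0.04107659  0.16      ]
```

View pics/topz.png

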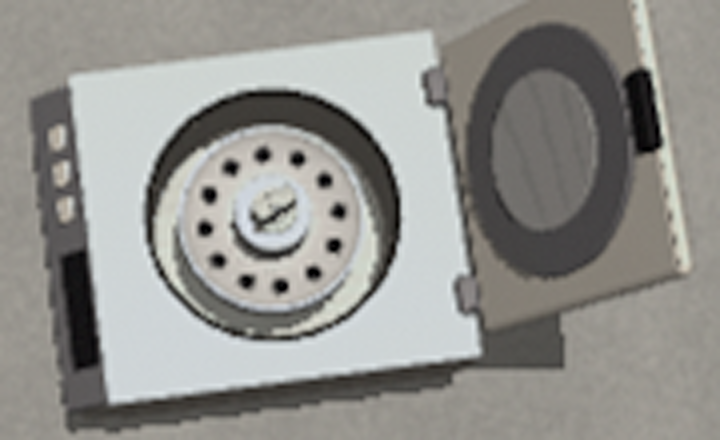

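The wing runs at about 116°, so its thickness is at about 26°. Centrifuge yaw is about 7°. I'm moving over the spindle now for a closer look with the wrist camera.

apply_moves --motion '[[[1,-0.8,0.4],[0,0,0],85],[[1,-0.9,0.4],[0,0,-1],85],[[1,-0.9,0.4],[0,0,-1],85],[[1,-0.9,0.4],[0,0,-1],85],[[1,-1,0.4],[0,0,-1],85]]'

```text
t: 0.82
position: [0.3688, 0.4322, 0.321]
tool_rot: [0.0, 0.448, 0.894, 0.0]
ft_force: [0.2, 0.4, 0.2]
gripper_width: 0.0851
grip_force: 0.0
```

apply_moves --motion '[[[1,-1,0],[0,0,-1],85],[[0.9,-1,0],[0,0,-1],85],[[0.6,-1,0],[0,0,-1],85],[[0,-1,0],[0,0,0],85],[[0,-1,0],[0,0,0],85]]'

```text
t: 1.45
position: [0.4836, 0.1912, 0.3201]
tool_rot: [-0.0, 0.662, 0.749, -0.0]
ft_force: [1.2, -0.2, 0.4]
gripper_width: 0.0847
grip_force: 0.0
```

apply_moves --motion '[[[0,-1,0],[0,0,0],85],[[0,-1,0],[0,0,0],85],[[0,-1,0],[0,0,0],85],[[0,-0.9,0],[0,0,0],85],[[0,0,0],[0,0,0],85]]'

```text
t: 2.08
position: [0.4834, -0.0046, 0.3204]
tool_rot: [0.0, 0.663, 0.749, -0.0]
ft_force: [-1.0, 0.3, -0.1]
gripper_width: 0.0847
grip_force: 0.0
```

```bash
python3 - <<'E'
from h import *
s=ctrl.read_state(); print(s['t'],s['position'],s['tool_rot'],s['joint_pos'],s['ft_force'])
c=imaging.capture("wrist"); cv2.imwrite("pics/w1.png",c["pixels"][:,:,::-1])
np.savez("w1.npz",**c)
print(proj(c,[.5186,-.041,.16]))
E
```

```text
2.075 [ 0.48342953 -0.00458297  0.32038518] [ 1.66718751e-04  6.63131155e-01  7.48503181e-01 -1.76697553e-04] [-7.18230117e-02  1.54439648e-01  1.84710727e+00 -5.31882265e-04
  1.13999575e+00 -1.92408643e-01] [-0.95855451  0.25689227 -0.07305828]
[359.63739588 270.60520466]
```

View pics/w1.png

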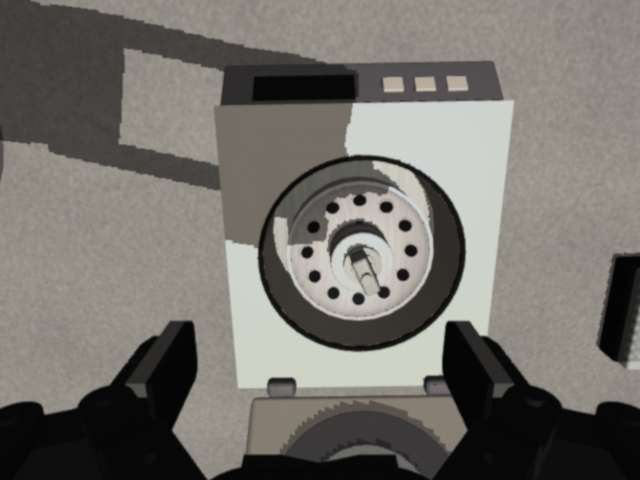

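The wrist view shows the bowl (259–466 × 155–351), deck corners (215,104), (513,99), (237,388), (492,388), and the wing at about (365,270). I'll zoom on the hub.

```bash
python3 - <<'E'
from h import *
c=dict(np.load("w1.npz"))
P=[ray(c,u,v,.125) for u,v in [(215,104),(513,99),(237,388),(492,388)]]
for p in P: print(p)
for p in [(259,253),(466,253),(362,155),(362,351)]: print("bowl",ray(c,*p,.125))
f=(P[0]+P[1])/2-(P[2]+P[3])/2; print("yaw",np.arctan2(-f[0],f[1])); d=P[1]-P[0]; print(np.arctan2(d[1],d[0]))
a=cv2.resize(c["pixels"][210:320,300:430,::-1],None,fx=6,fy=6,interpolation=cv2.INTER_CUBIC)[:600,:780]
cv2.imwrite("pics/w1z.png",a)
E
```

```text
[0.39526498 0.06580496 0.125     ]
[0.61756382 0.09660887 0.125     ]
[ 0.42781494 -0.18365595  0.125     ]
[ 0.66370667 -0.15475685  0.125     ]
bowl [ 0.43763782 -0.04861516  0.125     ]
bowl [ 0.60988661 -0.02752539  0.125     ]
bowl [0.51111424 0.04182809 0.125     ]
bowl [ 0.53751166 -0.13065118  0.125     ]
yaw 0.1558516172079755
0.1376929573106334
```

View pics/w1z.png

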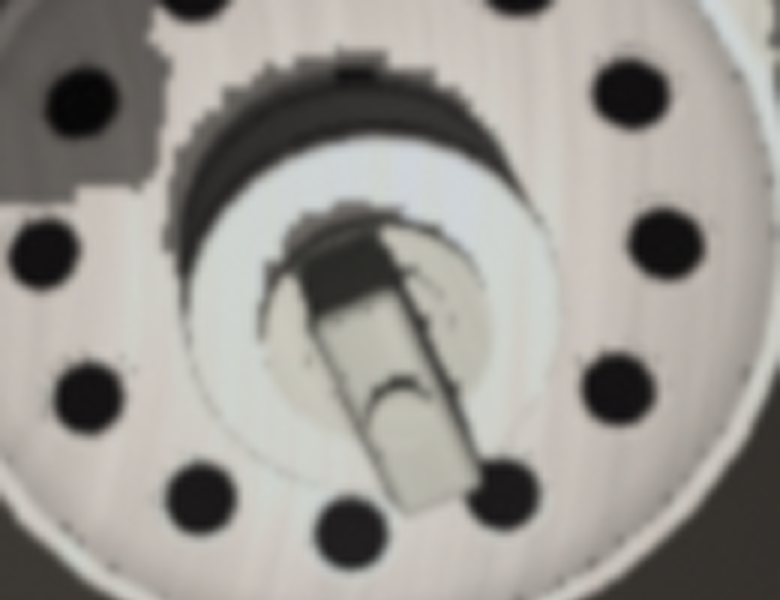

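The wing's top face corners are at crop (318,322), (388,290), (480,482), (405,515). The hub disc spans crop u 187–560 and v 135–492.

```bash
python3 - <<'E'
from h import *
c=dict(np.load("w1.npz"))
g=lambda u,v,z: ray(c,300+u/6,210+v/6,z)
a,b=g(353,306,.167),g(442.5,498.5,.167); d=a-b
print("wing",(a+b)/2,np.linalg.norm(d),np.degrees(np.arctan2(d[1],d[0])))
for p in [(187,315),(560,315),(373,135),(345,492)]: print("hub",g(*p,.134))
print("fl", g(258,330,.141),g(492,330,.141))
E
```

```text
wing [ 0.52337203 -0.04303943  0.167     ] 0.02845468957541119 121.94517597853141
hub [ 0.49813085 -0.04643654  0.134     ]
hub [ 0.54884567 -0.0402269   0.134     ]
hub [ 0.51953681 -0.01798325  0.134     ]
hub [ 0.52352081 -0.06988818  0.134     ]
fl [ 0.50736142 -0.04489521  0.141     ] [ 0.53856047 -0.04107508  0.141     ]
```

apply_moves --motion '[[[0.4,-0.37,-0.4],[0,0,0.1],66],[[0.4,-0.4,-0.8],[0,0,0],66],[[0,0,-0.9],[0,0,0],66],[[0,0,-0.6],[0,0,0],66],[[0,0,0],[0,0,0],66]]'

```text
t: 2.75
position: [0.5222, -0.0394, 0.1836]
tool_rot: [-0.002, 0.655, 0.756, -0.001]
ft_force: [-0.6, 0.0, -0.4]
gripper_width: 0.0662
grip_force: 0.0
```

```bash
python3 - <<'E'
from h import *
s=ctrl.read_state(); print(s['t'],s['position'],s['tool_rot'],s['gripper_width'],s['ft_force'],s['ft_torque'])
c=imaging.capture("wrist"); cv2.imwrite("pics/w2.png",c["pixels"][:,:,::-1])
np.savez("w2.npz",**c)
for p in ([.5235,-.043,.167],[.5235,-.043,.134]): print(proj(c,p))
E
```

```text
2.75 [ 0.52221713 -0.03937537  0.18359414] [-0.00184219  0.65489716  0.75571494 -0.00111698] 0.06619664186899656 [-0.57935195  0.01872236 -0.38982745] [-0.01253875  0.01991618 -0.06182524]
[321.76672717 313.13017175]
[321.67263562 282.44348603]
```

View pics/w2.png

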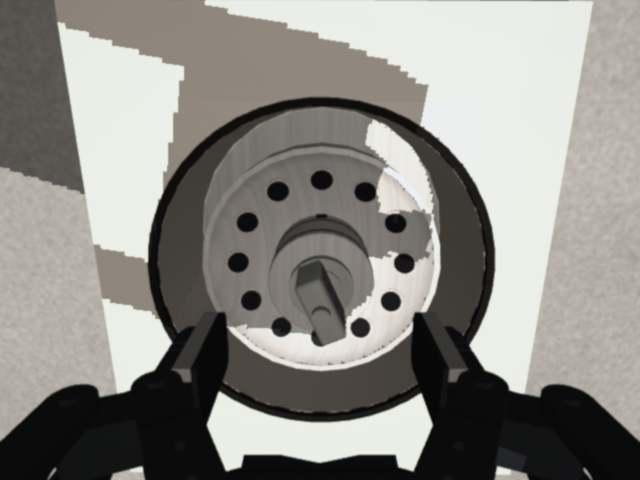

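The view shows the hub and nut centred between the fingers with the deck edges symmetric, so the yaw is right. I'll descend beside the hub.

apply_moves --motion '[[[0.02,-0.07,-0.4],[0,0,0],64],[[0,0,-0.4],[0,0,0],64],[[0,0,-0.35],[0,0,0],62],[[0,0,-0.2],[0,0,0],60],[[0,0,0],[0,0,0],60]]'

```text
t: 3.42
position: [0.5249, -0.0438, 0.1184]
tool_rot: [0.0, 0.655, 0.756, 0.0]
ft_force: [0.1, -0.0, 0.6]
gripper_width: 0.0599
grip_force: 0.0
```

apply_moves --motion '[[[0.02,0,0],[0,0,0],60],[[0.04,0.01,0],[0,0,0],60],[[0.04,0,0],[0,0,0],60],[[0.02,0,0],[0,0,0],60],[[0,0,0],[0,0,0],60]]'

```text
t: 4.05
position: [0.5306, -0.0436, 0.1179]
tool_rot: [-0.0, 0.655, 0.755, -0.0]
ft_force: [-1.4, -0.7, -0.1]
gripper_width: 0.06
grip_force: 0.4
```

apply_moves --motion '[[[0.02,0,0],[0,0,0],60],[[0.02,0,0],[0,0,0],60],[[0.02,0.01,0],[0,0,0],60],[[0.02,0,0],[0,0,0],60],[[0,0,0],[0,0,0],60]]'

```text
t: 4.68
position: [0.5344, -0.043, 0.1178]
tool_rot: [-0.0, 0.655, 0.755, -0.0]
ft_force: [-4.0, 0.2, 3.2]
gripper_width: 0.0601
grip_force: 2.1
```

apply_moves --motion '[[[0.01,0,0],[0,0,0],60],[[0.01,0,0],[0,0,0],60],[[0.01,0,0],[0,0,0],60],[[0,0,0],[0,0,0],60],[[0,0,0],[0,0,0],60]]'

```text
t: 5.3
position: [0.5357, -0.043, 0.1178]
tool_rot: [-0.0, 0.655, 0.755, -0.0]
ft_force: [-6.0, 0.1, 5.2]
gripper_width: 0.06
grip_force: 3.2
```

apply_moves --motion '[[[-0.14,-0.02,0],[0,0,0],60],[[-0.12,-0.02,0],[0,0,0],60],[[-0.08,-0.01,0],[0,0,0],60],[[-0.04,0,0],[0,0,0],60],[[-0.02,0,0],[0,0,0],60]]'

```text
t: 5.92
position: [0.5163, -0.0456, 0.118]
tool_rot: [0.0, 0.655, 0.755, 0.0]
ft_force: [0.5, 0.9, 1.1]
gripper_width: 0.0597
grip_force: 0.5
```

apply_moves --motion '[[[-0.02,0,0],[0,0,0],60],[[-0.02,0,0],[0,0,0],60],[[-0.01,0,0],[0,0,0],60],[[0,0,0],[0,0,0],60],[[0,0,0],[0,0,0],60]]'

```text
t: 6.55
position: [0.5137, -0.0455, 0.1179]
tool_rot: [0.0, 0.655, 0.755, 0.0]
ft_force: [2.0, 0.4, 1.8]
gripper_width: 0.0599
grip_force: 1.2
```

apply_moves --motion '[[[-0.02,0,0],[0,0,0],60],[[-0.02,0,0],[0,0,0],60],[[-0.01,0,0],[0,0,0],60],[[0,0,0],[0,0,0],60],[[0,0,0],[0,0,0],60]]'

```text
t: 7.18
position: [0.5117, -0.0456, 0.1181]
tool_rot: [0.001, 0.655, 0.755, 0.0]
ft_force: [5.2, -0.2, 4.9]
gripper_width: 0.0604
grip_force: 2.8
```

apply_moves --motion '[[[0.14,0.02,0],[0,0,0],60],[[0.12,0.02,0],[0,0,0],60],[[0.08,0.01,0],[0,0,0],60],[[0.04,0,0],[0,0,0],60],[[0.02,0,0],[0,0,0],60]]'

```text
t: 7.8
position: [0.5308, -0.043, 0.1177]
tool_rot: [-0.0, 0.655, 0.755, -0.0]
ft_force: [-1.2, -0.4, 2.2]
gripper_width: 0.06
grip_force: 0.5
```

apply_moves --motion '[[[0.03,0,0],[0,0,0],60],[[0.02,0,0],[0,0,0],60],[[0.02,0,0],[0,0,0],60],[[0,0,0],[0,0,0],60],[[0,0,0],[0,0,0],60]]'

```text
t: 8.43
position: [0.5344, -0.043, 0.1179]
tool_rot: [-0.0, 0.655, 0.755, -0.0]
ft_force: [-5.0, -0.0, 4.1]
gripper_width: 0.0601
grip_force: 2.3
```

apply_moves --motion '[[[0.015,0,0],[0,0,0],60],[[0,0,0],[0,0,0],60],[[0,0,0],[0,0,0],60],[[-0.1,-0.01,0],[0,0,0],60],[[-0.14,-0.02,0],[0,0,0],60]]'

```text
t: 9.05
position: [0.5235, -0.0446, 0.1179]
tool_rot: [0.0, 0.655, 0.755, 0.0]
ft_force: [-1.1, -0.1, -0.5]
gripper_width: 0.0601
grip_force: 0.0
```

apply_moves --motion '[[[-0.1,-0.02,0],[0,0,0],60],[[-0.05,0,0],[0,0,0],60],[[-0.03,0,0],[0,0,0],60],[[-0.02,0,0],[0,0,0],60],[[0,0,0],[0,0,0],60]]'

```text
t: 9.68
position: [0.5137, -0.0455, 0.118]
tool_rot: [0.0, 0.655, 0.755, 0.0]
ft_force: [3.1, -0.8, 2.2]
gripper_width: 0.06
grip_force: 1.2
```

apply_moves --motion '[[[-0.02,0,0],[0,0,0],60],[[-0.02,0,0],[0,0,0],60],[[-0.01,0,0],[0,0,0],60],[[0,0,0],[0,0,0],60],[[0,0,0],[0,0,0],60]]'

```text
t: 10.3
position: [0.5115, -0.0456, 0.1182]
tool_rot: [0.001, 0.655, 0.755, 0.0]
ft_force: [4.8, -1.1, 4.7]
gripper_width: 0.0604
grip_force: 2.9
```

apply_moves --motion '[[[0.14,0.02,0],[0,0,0],60],[[0.1,0.02,0],[0,0,0],62],[[0,0,0.5],[0,0,0],62],[[0,0,0.8],[0,0,0],60],[[0,0,0.6],[0,0,0],50]]'

```text
t: 10.92
position: [0.5227, -0.0434, 0.2139]
tool_rot: [-0.0, 0.655, 0.755, -0.0]
ft_force: [1.1, -0.3, -1.0]
gripper_width: 0.0505
grip_force: 0.0
```

apply_moves --motion '[[[0,0,0],[0,0,0.8],45],[[0,0,0],[0,0,0.8],45],[[0,0,0],[0,0,0.8],45],[[0,0,0],[0,0,0],45],[[0,0,0],[0,0,0],45]]'

```text
t: 11.55
position: [0.5227, -0.0434, 0.2127]
tool_rot: [-0.0, 0.485, 0.874, -0.0]
ft_force: [-0.3, 0.2, 0.2]
gripper_width: 0.0452
grip_force: 0.0
```

```bash
python3 - <<'E'
from h import *
s=ctrl.read_state(); print(s['t'],s['position'],s['tool_rot'],s['gripper_width'],s['ft_force'],s['ft_torque'])
c=imaging.capture("wrist"); np.savez("w3.npz",**c)
u,v=proj(c,[.5235,-.043,.167]); print(u,v); u0,v0=int(u)-130,min(int(v)-100,280)
print(u0,v0)
cv2.imwrite("pics/w3.png",cv2.resize(c["pixels"][v0:v0+200,u0:u0+260,::-1],None,fx=3,fy=3,interpolation=cv2.INTER_CUBIC))
E
```

```text
11.55 [ 0.52266915 -0.04344004  0.21265251] [-3.15920558e-04  4.85308619e-01  8.74342857e-01 -1.11569505e-04] 0.045205353889893475 [-0.27747994  0.1969367   0.16457573] [ 0.00323938 -0.04183551  0.00526341]
321.77371354909707 278.5634268885564
191 178
```

View pics/w3.png

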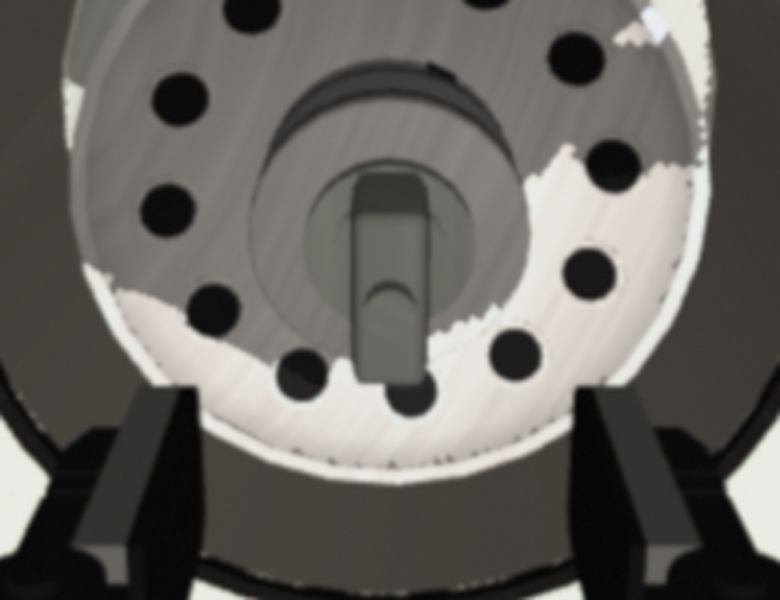

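The wing is parallel to the pads and centred between them (crop u 390, against a finger midpoint of 386). I'll descend and grip.

apply_moves --motion '[[[0.01,0,-0.5],[0,0,0],40],[[0,0,-0.5],[0,0,0],36],[[0,0,-0.33],[0,0,0],32],[[0,0,0],[0,0,0],22],[[0,0,0],[0,0,0],16]]' --squeeze 45

```text
t: 12.22
position: [0.5236, -0.0436, 0.1469]
tool_rot: [0.0, 0.484, 0.875, 0.0]
ft_force: [0.6, 0.0, -0.1]
gripper_width: 0.016
grip_force: 0.0
```

apply_moves --motion '[[[0,0,0],[0,0,0],14],[[0,0,0],[0,0,0],12],[[0,0,0],[0,0,0],8],[[0,0,0],[0,0,0],8],[[0,0,0],[0,0,0],8]]'

```text
t: 12.85
position: [0.5238, -0.0436, 0.147]
tool_rot: [0.001, 0.484, 0.875, 0.0]
ft_force: [-1.0, 0.4, 6.6]
gripper_width: 0.0111
grip_force: 44.8
```

```bash
python3 -c "
from h import *
s=ctrl.read_state(); print(s['t'],s['position'],s['tool_rot'],s['gripper_width'],s['grip_force'],s['ft_force'],s['ft_torque'],s['joint_pos'])"
```

```text
12.85 [ 0.52376176 -0.04357961  0.14704265] [5.47632559e-04 4.83974176e-01 8.75082081e-01 2.21581974e-04] 0.011095957133590987 44.81121003627777 [-0.98108713  0.43555698  6.56570087] [-0.06070593  0.12394449 -0.04949947] [-1.40714045e-01  4.16191006e-01  1.96523132e+00  3.43425935e-05
  7.58989043e-01 -7.01154026e-01]
```

apply_moves --motion '[[[0,0,-0.002],[0,0,-0.5],8],[[0,0,-0.003],[0,0,-0.9],8],[[0,0,-0.003],[0,0,-0.9],8],[[0,0,-0.003],[0,0,-0.9],8],[[0,0,-0.002],[0,0,-0.6],8]]'

```text
t: 13.48
position: [0.5237, -0.0436, 0.1464]
tool_rot: [0.0, 0.744, 0.668, 0.0]
ft_force: [-1.2, -0.5, 6.6]
gripper_width: 0.011
grip_force: 44.9
```

```bash
cat > s.py <<'E'
from h import *
s=ctrl.read_state(); q=s['tool_rot']
print(s['t'],s['position'],'yaw',np.degrees(2*np.arctan2(q[2],q[1]))-90,s['gripper_width'],s['grip_force'],s['ft_force'],s['ft_torque'],s['joint_pos'][5])
E
python3 s.py
```

```text
13.475 [ 0.52371137 -0.04360825  0.1463884 ] yaw -6.128495165859093 0.010991215628616088 44.90231931209564 [-1.15551366 -0.50588283  6.62607912] [-0.04337691  0.21244082  0.13010652] -0.033674124609823226
```

apply_moves --motion '[[[0,0,-0.003],[0,0,-0.8],8],[[0,0,-0.003],[0,0,-0.8],8],[[0,0,-0.003],[0,0,-0.8],8],[[0,0,-0.002],[0,0,-0.5],8],[[0,0,-0.001],[0,0,-0.2],8]]'

```text
t: 14.1
position: [0.5238, -0.0436, 0.1459]
tool_rot: [0.0, 0.895, 0.446, 0.001]
ft_force: [-1.2, 0.4, 9.2]
gripper_width: 0.0105
grip_force: 45.2
```

```bash
python3 s.py
```

```text
14.1 [ 0.52378746 -0.04358597  0.14590536] yaw -36.99286761501336 0.01054992829281572 45.22050440311432 [-1.17077645  0.38705447  9.22142998] [0.00295591 0.32078518 0.15255474] 0.5050246058304408
```

apply_moves --motion '[[[0,0,0],[0,0,-0.15],8],[[0,0,-0.001],[0,0,-0.15],8],[[0,0,-0.001],[0,0,-0.1],8],[[0,0,0],[0,0,-0.1],8],[[0,0,0],[0,0,0],8]]' --squeeze 30

```text
t: 14.72
position: [0.5238, -0.0436, 0.1458]
tool_rot: [0.0, 0.913, 0.408, 0.001]
ft_force: [-1.5, -1.2, 9.8]
gripper_width: 0.011
grip_force: 45.3
```

```bash
python3 s.py
```

```text
14.725 [ 0.52379125 -0.04359847  0.14581703] yaw -41.8926888689883 0.01096899008992083 45.28735399246216 [-1.45068421 -1.2066298   9.8281784 ] [0.00306589 0.31795965 0.15782938] 0.5905156120031528
```

apply_moves --motion '[[[0,0,-0.001],[0,0,-0.2],8.5],[[0,0,-0.001],[0,0,-0.2],8.5],[[0,0,0],[0,0,-0.1],8.5],[[0,0,0],[0,0,-0.1],8.5],[[0,0,0],[0,0,0],8.5]]' --squeeze 30

```text
t: 15.35
position: [0.5238, -0.0436, 0.1458]
tool_rot: [0.0, 0.933, 0.359, 0.001]
ft_force: [-2.0, 0.7, 10.0]
gripper_width: 0.011
grip_force: 45.4
```

```bash
python3 s.py
```

```text
15.35 [ 0.52383419 -0.04358367  0.14579814] yaw -47.89220510296408 0.011022698197609919 45.39022207260132 [-1.96789695  0.71274264  9.9760824 ] [0.02149396 0.39049785 0.12214061] 0.6952533013960166
```

apply_moves --motion '[[[0,0,-0.002],[0,0,-0.2],8],[[0,0,-0.002],[0,0,-0.2],8],[[0,0,-0.001],[0,0,-0.2],8],[[0,0,0],[0,0,-0.1],8],[[0,0,0],[0,0,0],8]]'

```text
t: 15.98
position: [0.5239, -0.0436, 0.1457]
tool_rot: [0.0, 0.953, 0.302, 0.001]
ft_force: [-2.1, 0.5, 12.8]
gripper_width: 0.011
grip_force: 45.8
```

```bash
python3 s.py
```

```text
15.975 [ 0.52393775 -0.04361954  0.14568824] yaw -54.89194703164199 0.011023380938253988 45.755515694618225 [-2.08843793  0.54655083 12.81812914] [0.04360646 0.49948629 0.16092412] 0.8173869744616726
```

apply_moves --motion '[[[0,0,0.002],[0,0,-0.2],8],[[0,0,0.001],[0,0,-0.2],8],[[0,0,0],[0,0,-0.2],8],[[0,0,0],[0,0,-0.1],8],[[0,0,0],[0,0,0],8]]'

```text
t: 16.6
position: [0.5238, -0.0436, 0.1457]
tool_rot: [0.0, 0.97, 0.243, 0.001]
ft_force: [-1.8, 1.0, 10.6]
gripper_width: 0.0107
grip_force: 45.4
```

```bash
python3 s.py
```

```text
16.6 [ 0.52378521 -0.04358406  0.1456604 ] yaw -61.887658888134695 0.01069902663520476 45.380133390426636 [-1.75584319  1.03925253 10.64979617] [0.0897732  0.36661793 0.1633584 ] 0.9395402885435418
```

94° turned and it's still free.

apply_moves --motion '[[[0,0,0],[0,0,-0.2],8],[[0,0,0],[0,0,-0.2],8],[[0,0,0],[0,0,-0.2],8],[[0,0,0],[0,0,-0.1],8],[[0,0,0],[0,0,0],8]]'

```text
t: 17.23
position: [0.5238, -0.0436, 0.1457]
tool_rot: [0.0, 0.983, 0.183, 0.001]
ft_force: [-0.8, 0.8, 10.6]
gripper_width: 0.011
grip_force: 45.8
```

```bash
python3 s.py
```

```text
17.225 [ 0.52381946 -0.04358818  0.14566516] yaw -68.86628383573748 0.011047816971910705 45.79684495925903 [-0.83757665  0.80559942 10.63184564] [0.07704212 0.3121581  0.50132872] 1.0615051689275858
```

The torque rose sharply to about 0.5 N m, so the nut is home. I'll release it, rise, and turn back.

apply_moves --motion '[[[0,0,0],[0,0,0],16],[[0,0,0],[0,0,0],28],[[0,0,0],[0,0,0],40],[[0,0,0.4],[0,0,0],45],[[0,0,0.9],[0,0,0],60]]'

```text
t: 17.85
position: [0.522, -0.0434, 0.209]
tool_rot: [-0.001, 0.983, 0.183, -0.002]
ft_force: [0.5, 0.5, 0.0]
gripper_width: 0.0593
grip_force: 0.0
```

apply_moves --motion '[[[0,0,0],[0,0,0.9],60],[[0,0,0],[0,0,1],60],[[0,0,0],[0,0,1],60],[[0,0,0],[0,0,1],60],[[0,0,0],[0,0,1],60]]'

```text
t: 18.48
position: [0.5233, -0.0435, 0.2097]
tool_rot: [-0.0, 0.817, 0.577, -0.0]
ft_force: [-0.3, -0.2, -0.3]
gripper_width: 0.0599
grip_force: 0.0
```

apply_moves --motion '[[[0,0,0],[0,0,1],60],[[0,0,0],[0,0,1],60],[[0,0,0],[0,0,0.8],60],[[0,0,0],[0,0,0],60],[[0,0,0],[0,0,0],60]]'

```text
t: 19.1
position: [0.5233, -0.0435, 0.2098]
tool_rot: [-0.0, 0.657, 0.754, -0.0]
ft_force: [0.3, 0.9, -0.3]
gripper_width: 0.0598
grip_force: 0.0
```

```bash
python3 s.py; python3 - <<'E'
from h import *
c=imaging.capture("wrist"); u0,v0=191,178
cv2.imwrite("pics/w4.png",cv2.resize(c["pixels"][v0:v0+200,u0:u0+260,::-1],None,fx=3,fy=3,interpolation=cv2.INTER_CUBIC))
E
```

```text
19.1 [ 0.52329472 -0.043535    0.20979735] yaw 7.92837871251281 0.059838809881623885 0.0 [ 0.3006762   0.86284491 -0.3485119 ] [-0.00934856 -0.00855522  0.06726853] -0.27910872530130904
```

View pics/w4.png

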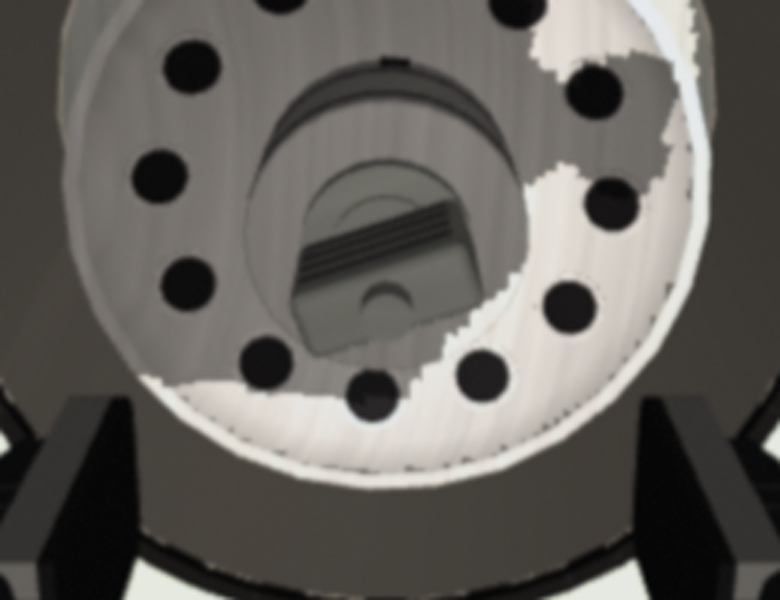

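The nut is released and turned about 100°. The rotor mark is still at mid-back, crop (395,62), so the rotor wasn't dragged. Next is the second rocking.

apply_moves --motion '[[[0,0,-0.5],[0,0,0],60],[[0,0,-0.6],[0,0,0],60],[[0,0,-0.5],[0,0,0],60],[[0,0,-0.24],[0,0,0],60],[[0.06,0.01,0],[0,0,0],60]]'

```text
t: 19.77
position: [0.526, -0.043, 0.1175]
tool_rot: [-0.001, 0.656, 0.755, -0.0]
ft_force: [1.1, 0.0, 0.6]
gripper_width: 0.06
grip_force: 0.0
```

apply_moves --motion '[[[0.02,0,0],[0,0,0],60],[[0.02,0,0],[0,0,0],60],[[0.01,0,0],[0,0,0],60],[[0,0,0],[0,0,0],60],[[0,0,0],[0,0,0],60]]'

```text
t: 20.4
position: [0.5287, -0.0431, 0.1179]
tool_rot: [-0.0, 0.655, 0.755, -0.0]
ft_force: [-2.4, -1.0, 1.9]
gripper_width: 0.0598
grip_force: 1.4
```

apply_moves --motion '[[[0.02,0,0],[0,0,0],60],[[0.01,0,0],[0,0,0],60],[[0.01,0,0],[0,0,0],60],[[0,0,0],[0,0,0],60],[[0,0,0],[0,0,0],60]]'

```text
t: 21.02
position: [0.5303, -0.043, 0.1177]
tool_rot: [-0.0, 0.655, 0.755, -0.0]
ft_force: [-6.8, -1.1, 4.7]
gripper_width: 0.0602
grip_force: 3.0
```

apply_moves --motion '[[[-0.1,-0.01,0],[0,0,0],60],[[-0.08,-0.01,0],[0,0,0],60],[[-0.04,-0.01,0],[0,0,0],60],[[-0.02,0,0],[0,0,0],60],[[0,0,0],[0,0,0],60]]'

```text
t: 21.65
position: [0.519, -0.0446, 0.1179]
tool_rot: [0.0, 0.655, 0.755, 0.0]
ft_force: [-0.3, -0.7, 1.1]
gripper_width: 0.0597
grip_force: 0.3
```

apply_moves --motion '[[[-0.01,0,0],[0,0,0],60],[[-0.01,0,0],[0,0,0],60],[[0,0,0],[0,0,0],60],[[0,0,0],[0,0,0],60],[[0,0,0],[0,0,0],60]]'

```text
t: 22.28
position: [0.518, -0.0445, 0.1179]
tool_rot: [0.0, 0.655, 0.755, 0.0]
ft_force: [3.0, 1.4, 2.0]
gripper_width: 0.0599
grip_force: 1.3
```

apply_moves --motion '[[[-0.01,0,0],[0,0,0],60],[[-0.01,0,0],[0,0,0],60],[[-0.01,0,0],[0,0,0],60],[[0,0,0],[0,0,0],60],[[0,0,0],[0,0,0],60]]'

```text
t: 22.9
position: [0.5167, -0.0446, 0.118]
tool_rot: [0.0, 0.655, 0.755, 0.0]
ft_force: [5.8, -0.2, 3.9]
gripper_width: 0.0601
grip_force: 2.6
```

apply_moves --motion '[[[0.1,0.01,0],[0,0,0],60],[[0.09,0.01,0],[0,0,0],60],[[0.04,0.01,0],[0,0,0],60],[[0.02,0,0],[0,0,0],60],[[0.01,0,0],[0,0,0],60]]'

```text
t: 23.52
position: [0.5288, -0.0429, 0.1177]
tool_rot: [-0.0, 0.655, 0.755, -0.0]
ft_force: [-3.1, 0.2, 2.5]
gripper_width: 0.0604
grip_force: 1.5
```

apply_moves --motion '[[[0.01,0,0],[0,0,0],60],[[0.01,0,0],[0,0,0],60],[[0,0,0],[0,0,0],60],[[0,0,0],[0,0,0],60],[[0,0,0],[0,0,0],60]]'

```text
t: 24.15
position: [0.5299, -0.043, 0.1178]
tool_rot: [-0.0, 0.655, 0.755, -0.0]
ft_force: [-4.6, 1.6, 4.5]
gripper_width: 0.0603
grip_force: 2.5
```

apply_moves --motion '[[[-0.1,-0.01,0],[0,0,0],60],[[-0.09,-0.01,0],[0,0,0],60],[[-0.04,-0.01,0],[0,0,0],60],[[-0.02,0,0],[0,0,0],60],[[-0.01,0,0],[0,0,0],60]]'

```text
t: 24.78
position: [0.5179, -0.0446, 0.118]
tool_rot: [0.001, 0.655, 0.755, 0.0]
ft_force: [3.4, -0.5, 1.9]
gripper_width: 0.06
grip_force: 1.4
```

apply_moves --motion '[[[-0.01,0,0],[0,0,0],60],[[-0.01,0,0],[0,0,0],60],[[0,0,0],[0,0,0],60],[[0,0,0],[0,0,0],60],[[0,0,0],[0,0,0],60]]'

```text
t: 25.4
position: [0.5167, -0.0446, 0.118]
tool_rot: [0.0, 0.655, 0.755, 0.0]
ft_force: [4.8, 0.3, 4.5]
gripper_width: 0.06
grip_force: 2.6
```

Both sides have been rocked twice, and only the spindle's spring showed. I'll centre the fingers, rise clear, and hand in.

apply_moves --motion '[[[0.08,0.01,0],[0,0,0],60],[[0.06,0.01,0],[0,0,0],61],[[0,0,0.3],[0,0,0],62],[[0,0,0.8],[0,0,0],62],[[0,0,0.9],[0,0,0],62]]'

```text
t: 26.02
position: [0.5225, -0.0434, 0.2193]
tool_rot: [-0.001, 0.655, 0.755, -0.0]
ft_force: [1.6, -0.9, 1.9]
gripper_width: 0.0618
grip_force: 0.0
```

apply_moves --motion '[[[0,0,0.8],[0,0,0],62],[[0,0,0.5],[0,0,0],62],[[0,0,0],[0,0,0],62],[[0,0,0],[0,0,0],62],[[0,0,0],[0,0,0],62]]'

```text
t: 26.65
position: [0.5227, -0.0434, 0.2821]
tool_rot: [-0.001, 0.655, 0.755, -0.0]
ft_force: [-0.8, -0.0, -0.3]
gripper_width: 0.062
grip_force: 0.0
```

```bash
python3 s.py; python3 -c "
from workcell import ctrl; print(ctrl.close_job())"
```

```text
26.65 [ 0.52267088 -0.04344834  0.28205052] yaw 8.121673984343204 0.061998035132191716 0.0 [-0.82453001 -0.04115805 -0.29139755] [-0.03598384  0.00860512  0.04444066] -0.28244601622237236
the job is handed in; nothing more can be done
None
```

I rocked the hub twice each way up against the nut (about 5–6 N), turned the wing nut home (about 0.5 N m, rotor not dragged), let go, rocked the hub twice each way again (about 5–7 N, only the spindle giving), and handed the job in at 26.7 s with the arm clear.

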